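# Shut the loaded drawer, then hold the chest lid open

## Robot

A 6-joint arm with a two-finger parallel gripper is mounted at the origin on the work surface. World frame = base frame: x ahead of the robot, y to its left, z up, the work surface at z = 0. Lengths are in m, angles in rad, forces in N, time in s.
With the tool pointing down it reaches from about 0.425 to 0.925 m from the base axis. Payload 12.5 kg.
Tool frame: the origin (TCP) lies at the very end of the fingers, on their centre line; the grasp point (between the pads) lies 19 mm behind it; x points along the fingers, z is the direction in which the jaws open and shut, and the axes are right-handed (so a half turn about x gives the same grasp; the last joint's range is limited). The gripper opens to 85 mm and grips with 20 to 120 N. Pads are 22 mm wide; open, the fingers measure 114 mm over their backs; the gripper's body (76 mm by 85 mm) begins 54 mm behind the grasp point. The pads swing forward as they close: fully open they stand 13 mm farther back than shut.
Start: joints at [1.139, 0.491, 1.559, -0, 1.092, -0.106], TCP at [0.2, 0.592, 0.231] pointing down, gripper open.
Joint ranges: [-3.1, 3.1], [-0.84, 2.19], [0.05, 2.79], [-1.13, 4.28], [0.06, 2.93], [-2.69, 2.69]. Speed limits (rad/s): [2.22, 2.22, 2.79, 3.14, 3.14, 3.14].

## Interface

Orientations are given as [roll, pitch, yaw] about the fixed x, y, z axes, in that order (R = Rz(yaw) Ry(pitch) Rx(roll)).
In Python, from rig import r, imaging gives the robot as it stands.
- The arm moves only by the tool apply_moves, never from a script. Its argument "increments" is text: rows parted by semicolons, each of 6 numbers parted by spaces: the shift along the tool's x, y, z in mm, then the turn, a rotation vector about the tool's x, y, z in degrees. In form: tx ty tz wx wy wz; .... A call has 1 to 8 rows; each row is the pose to reach, as a shift and turn from the pose commanded when the call began, along the tool's axes at that moment; what a row does not reach only later rows make up. A row lasts 1/10 s, in which the tool goes at most 50 mm and 8.59 degrees, less where a joint would pass 70% of its speed; a pose out of reach is approached as far as the arm can. A call with a gripper value outside its range is refused whole. "hand" is the finger opening in mm, from 0 to 85.4, set as the call begins (left out, the last holds). The fingers move at their own pace and stop on an object; "grip_force" is the grip in N (left out, the last holds). Time passes only in rows, so rows that repeat a pose let the fingers close. It gives the time, the measured TCP pose, the force and the opening at its end, in the units of the state.
- r.state(): the state, without advancing time (a new reading comes with each control period).
- imaging.snapshot(name): name is "side" or "top" or "wrist"; returns (picture, depth): 480x640x3 uint8, red, green, blue; 480x640 float32, m along the optical axis (not along the pixel's ray), 0 where there is no reading.
- imaging.get_calibration(name): a dict with "K" (3x3 intrinsics, pixels), "R" (3x3) and "t" (3): a world point X has camera coordinates R X + t. Camera axes: x right, y down, z forward; pixel columns grow to the right and rows downward; lengths in m; the calibration is good to about 2 mm. A picture is of the moment at which its call begins: read the wrist's pose just before it. get_calibration takes no time and is no camera call; for the wrist camera it gives the pose at the moment of the call.
- r.finish_job(): hands the job in, once; it reports no verdict.
The state is a dict: "clock": time; "joint_pos": joint angles; "dq": joint speeds; "joint_torque": joint torques, N m; "tcp_pos": TCP position; "tool_rot": TCP orientation; "contact_force": force on the tool from outside, world axes, zero at the start; "ft_torque": the same for the moment, N m; "opening": finger opening in m.
Only numpy, scipy, OpenCV 4.12 (cv2) and the standard library are available. Lean on these libraries where they do the work, as an engineer would, in place of code of your own. Each camera call takes 0.05 s, during which the arm holds its last target. There are 200 camera calls.

## Task

The drawer of the green tool chest has been loaded and left open: first push it fully shut. Then lift the chest's lid to 40 degrees open (within 5 degrees) and finish while still holding it there, motionless, so that a workmate can reach into the upper bin; the lid falls shut if it is let go. Never let the lid drop, and leave the air grinder, the tape roll and the tin where they are.

Things in the scene. Friction and masses are not known exactly. Their poses are not given: they have to be found in the camera images.
- chest: Green step chest, fixed. Lower part 240 mm deep (x), 240 wide (y), 85 high, with one drawer in its front face at x = -120 mm, which looks along its own -x. On it, flush with the back, a lidded bin 180 deep, 240 wide, 60 high; a 60 mm deep step is left at the front. Origin: centre of the underside, z up. Yaw is about 1.57: the front looks roughly to world -y, sideways to the robot.
- drawer (a joint): How far the drawer is out, m: 0 fully shut against its stop, positive towards the chest's -x; starts 0.05 to 0.10. Slides with light friction (about 1 N) and stays where it is left.
- drawer_handle (a point): Middle of the drawer's steel bar handle: a level round bar 11 mm thick and 100 mm long along the chest's y, 35 mm in front of the drawer's face, 47 mm above the bench. It moves with the drawer. Axes as the chest's.
- lid (a joint): Opening angle of the lid, rad: 0 shut and level, growing as the handle side rises. The hinge runs along the chest's y at the back; it has hardly any friction, so the lid falls shut when let go. 40 degrees = 0.698. Stops at 1.9.
- lid_handle (a point): Middle of the lid's steel bar handle, a round bar 11 mm thick, 100 mm long along the chest's y, 35 mm above the lid's top face, 30 mm in from its front edge. Lid shut: 150 mm in front of the hinge line, 41 mm above it, 187 mm above the bench. It turns with the lid, a plate 180 by 240 by 6 mm, 0.3 to 0.65 kg, whose pull at the handle is 2 to 4 N.
- lid_hinge (a point): Middle of the lid's hinge line, at the top of the bin's back edge, 145.5 mm above the bench; it does not move.
- grinder: Bystander: loose air grinder lying on the bench behind the chest, blue and steel, 190 mm long along its x, 40 mm high, 0.6 kg. Origin: under its middle, on the bench.
- tape: Bystander: loose yellow roll of tape lying flat, 100 mm across, 25 mm high. Origin: centre of its underside.
- tin: Bystander: loose upright tin, 80 mm across, 110 mm high, 0.6 kg. Origin: centre of its underside.

How it is judged:
On the way, in this order (a step that is already met when the one before it is completed fails the run):
1. the drawer is fully shut while the lid is still down (value of joint drawer below 0.005 m and value of joint lid below 0.1 rad), for 0.2 s.
2. the lid is held between 35 and 45 degrees (value of joint lid between 0.610866 and 0.785399 rad and contact force between any of the fingers, the arm and lid above 0.5 N), for 0.3 s.
At the end, for the whole second after the job is handed in: The drawer is shut to within 5 mm; the lid stands 35 to 45 degrees open, still (under 0.1 rad/s), and the robot touches it with more than 0.5 N; grinder, tape and tin within 30 mm of where they were (all of step 2 and velocity of joint lid between -0.1 and 0.1 rad/s and value of joint drawer below 0.005 m and distance of each of grinder, tape, tin from where it was at the start of the episode below 0.03 m); the arm keeps its last pose, push and grip.
It fails at once if the lid drops (closes faster than 2 rad/s) (velocity of joint lid below -2 rad/s).
It fails at once if a bystander is moved by more than 30 mm or tipped (distance of any of grinder, tape, tin from where it was at the start of the episode above 0.03 m or angle between tin's own z axis and vertical above 0.5 rad).
It also fails if it takes over 58 s, if anything falls off the work surface, if the arm or the gripper's body presses on something with over 40 N, if the wrist force passes 120 N, or if a joint passes its speed limit or range.

## Working session

There is one attempt and no reset: what is moved stays moved. The work goes in short steps, Python scripts to look and compute and a tool call to move; the robot and the scene stay as the last step left them, time stands still between calls to the robot, and variables do not carry over. Pictures are saved under pics/ and viewed, about 8 in all and at most 12, crops included, and the job is handed in when it is done.

Besides the shell and the picture viewer there is one more tool, called after "Call:" as name(argument=value, ...) on one line, values as JSON. apply_moves: Moves the arm, as the interface text tells. Its arguments: {"type":"object","properties":{"increments":{"type":"string"},"hand":{"type":"number"},"grip_force":{"type":"number"}},"required":["increments"]}

```bash
ls; mkdir -p pics; cat > h.py <<'E'
import numpy as np, cv2
from rig import r, imaging
from scipy.spatial.transform import Rotation as Ro
def shot(n,f=None):
    c=imaging.get_calibration(n); p,d=imaging.snapshot(n)
    if f: cv2.imwrite('pics/'+f,p[:,:,::-1])
    K,R,t=map(np.array,(c['K'],c['R'],c['t']))
    v,u=np.mgrid[:480,:640]
    P=np.stack([(u-K[0,2])/K[0,0]*d,(v-K[1,2])/K[1,1]*d,d],-1)
    W=(P-t.ravel())@R
    W[d==0]=np.nan
    return p,W
E
python3 - <<'E'
from h import *
print(r.state())
for n in('side','top'):
    p,W=shot(n,n+'1.png'); np.savez(n+'1.npz',p=p,W=W)
    c=imaging.get_calibration(n); print(n,-np.array(c['R']).T@np.array(c['t']).ravel(), c['R'])
a=cv2.imread('pics/top1.png');b=cv2.imread('pics/side1.png')
E
```

```text
pics
{'clock': 0.0, 'joint_pos': array([ 1.13943020e+00,  4.91560689e-01,  1.55945025e+00,  2.52867585e-06,
        1.09168734e+00, -1.05610690e-01]), 'dq': array([ 0.0010963 ,  0.00030157,  0.00096404, -0.00329575,  0.00112069,
        0.00089714]), 'joint_torque': array([-3.40722918e-04, -6.18442440e+01, -2.61592823e+01, -2.09521427e-04,
        4.09255721e-03,  4.63915251e-05]), 'tcp_pos': array([0.19990602, 0.59193273, 0.23072676]), 'tool_rot': array([ 3.03395356,  1.56969069, -2.00419203]), 'contact_force': array([-0.08254941,  1.22086562,  0.49385119]), 'ft_torque': array([-0.00240287, -0.01398911, -0.01193921]), 'opening': 0.08530871988244473}
side [ 0.93686036 -0.12617473  0.74821973] [[ 0.50077031  0.86545317  0.01482936]
 [ 0.75879956 -0.43068607 -0.48860284]
 [-0.41647608  0.2559303  -0.87238028]]
top [0.47837264 0.07409998 0.81965507] [[ 0.02134498 -0.9997701  -0.00203373]
 [-0.9730652  -0.02030772 -0.22963388]
 [ 0.22953978  0.00688049 -0.97327496]]
```

View pics/top1.png

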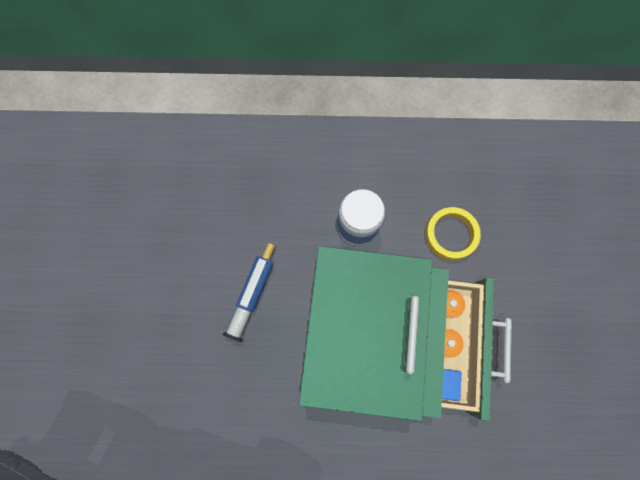

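View pics/side1.png

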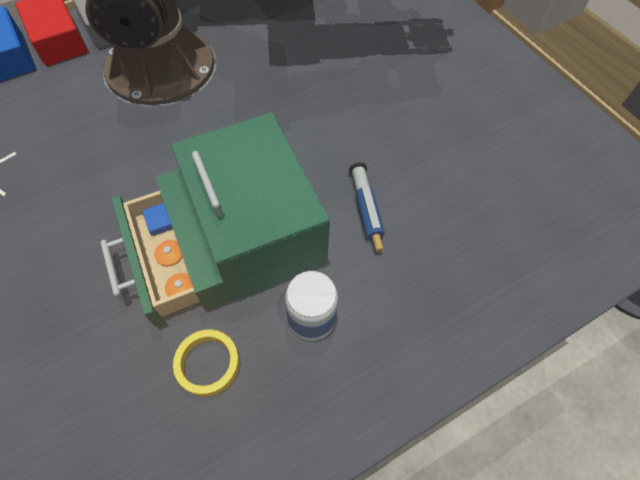

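The top view shows the lid's handle at (414,297)-(410,372), the drawer handle at (508,322)-(507,380), the tin at (362,213), the tape at (453,233) and the grinder at (250,292). The side view agrees with this layout. Next I turn these into world positions.

```bash
python3 - <<'E'
from h import *
np.set_printoptions(precision=4,suppress=True)
z=np.load('top1.npz');W=z['W']
for n,(u,v) in dict(lidA=(324,253),lidB=(428,265),lidC=(418,413),lidD=(306,401),lh1=(414,305),lh2=(411,365),dh1=(508,328),dh2=(507,373),dfront1=(489,290),dfront2=(487,410),tin=(362,210),tape=(431,233),tape2=(477,233),gr1=(268,250),gr2=(235,333)).items(): print(n,W[v,u])
def fit(m,name):
    Q=W[m]; c=Q.mean(0); e=np.linalg.svd(Q-c)[2][0] if len(Q)<4000 else np.linalg.eigh(np.cov(Q.T))[1][:,2]
    s=(Q-c)@e; print(name,len(Q),'mid',c+e*(s.max()+s.min())/2,'len',np.ptp(s),'dir',e,'yaw',np.arctan2(e[1],e[0]),'zmax',Q[:,2].max())
v,u=np.mgrid[:480,:640]; zz=W[...,2]
fit((u>395)&(u<430)&(v>280)&(v<390)&(zz>0.178)&(zz<.21),'lid handle')
fit((u>500)&(u<520)&(v>310)&(v<390)&(zz>0.04)&(zz<.07),'drawer handle')
Q=W[(u>290)&(u<440)&(v>240)&(v<425)&(abs(zz-.1485)<.006)]
print('lid',len(Q),Q.mean(0),cv2.minAreaRect(Q[:,:2].astype(np.float32)*1000))
c=imaging.get_calibration('wrist');print(-np.array(c['R']).T@np.array(c['t']).ravel())
E
```

```text
lidA [0.6191 0.0687 0.1533]
lidB [ 0.6034 -0.0935  0.1533]
lidC [ 0.3858 -0.0717  0.1503]
lidD [0.3988 0.091  0.1514]
lh1 [ 0.5374 -0.0616  0.1914]
lh2 [ 0.4542 -0.0546  0.1934]
dh1 [ 0.5144 -0.2547  0.0492]
dh2 [ 0.4392 -0.2456  0.0526]
dfront1 [ 0.5769 -0.217   0.073 ]
dfront2 [ 0.3821 -0.2     0.0738]
tin [0.7051 0.0047 0.1085]
tape [ 0.6886 -0.1333  0.0263]
tape2 [ 0.6904 -0.22    0.0263]
gr1 [0.649  0.1723 0.0284]
gr2 [0.4962 0.2232 0.0324]
lid handle 611 mid [ 0.4976 -0.0577  0.191 ] len 0.109516223757743 dir [-0.9949  0.1006  0.0019] yaw 3.0407985569441323 zmax 0.1960091815056708
drawer handle 470 mid [ 0.4789 -0.2481  0.0511] len 0.10981075400512601 dir [-0.9953  0.0966 -0.0025] yaw 3.044843736657839 zmax 0.055816415810271705
lid 18422 [0.4984 0.0039 0.1518] ((503.3443298339844, 1.2344589233398438), (180.4110870361328, 240.23777770996094), 84.41741943359375)
[0.1284 0.6165 0.3728]
```

```bash
cat >> h.py <<'E'
np.set_printoptions(precision=4,suppress=True)
X=np.array([.0985,.9951,0]); Z=np.array([0,0,1.]); H=np.array([.5124,.0916,.1455])
# tool rotation: tilted by a (deg) with the lid, z along +-chest x
def tool(a,s=1):
    c,n=np.cos(np.radians(a)),np.sin(np.radians(a))
    x=-(c*Z+n*X); z=s*(c*X-n*Z)
    return np.stack([x,np.cross(z,x),z],1)
def pose(): 
    st=r.state(); return np.array(st['tcp_pos']),Ro.from_euler('xyz',st['tool_rot']).as_matrix(),st
def handle(a): # lid handle centre at a deg
    c,n=np.cos(np.radians(a)),np.sin(np.radians(a))
    return H-X*(.15*c-.041*n)+Z*(.15*n+.041*c)
def rel(p,R):
    P,R0,_=pose()
    return np.r_[(R0.T@(np.array(p)-P))*1000, np.degrees(Ro.from_matrix(R0.T@R).as_rotvec())]
E
python3 - <<'E'
from h import *
P,R,st=pose();print(R)
for s in(1,-1):print(rel([.55,.15,.27],tool(0,s)))
print('final',rel([.47,-.31,.27],tool(0,1)))
E
```

```text
[[-0.0004 -0.9474  0.3201]
 [-0.0009  0.3201  0.9474]
 [-1.      0.0001 -0.001 ]]
[ -38.9702 -473.0865 -306.6941  -13.0136   -0.0539   -0.0122]
[ -38.9702 -473.0865 -306.6941  166.9864   -0.0178    0.0789]
final [ -38.5364 -544.5226 -768.1014  -13.0136   -0.0539   -0.0122]
```

Call:
apply_moves(increments="-39 -60 -39 -13 0 0;-39 -118 -77 -13 0 0;-39 -177 -115 -13 0 0;-39 -236 -153 -13 0 0;-39 -295 -191 -13 0 0;-39 -335 -220 -13 0 0;-39 -375 -245 -13 0 0;-39 -415 -270 -13 0 0", hand=0)

```text
clock: 0.9
tcp_pos: [0.4442, 0.2815, 0.2697]
tool_rot: [1.026, 1.571, 2.498]
contact_force: [-0.0, 0.8, 0.7]
opening: -0.0
```

```bash
python3 - <<'E'
from h import *
P,R,st=pose();print(P,st['joint_pos'],st['contact_force'],st['opening'])
print(rel([.55,.05,.27],tool(0)));print(rel([.47,-.31,.27],tool(0)))
E
```

```text
[0.4442 0.2815 0.2697] [ 0.4391  0.3097  1.7487  0.0001  1.0832 -1.0328] [-0.0373  0.8076  0.6511] -2.2419155689029313e-05
[  -0.2966 -128.1244 -219.9202   -0.0101    0.0025   -0.0041]
[  -0.3093  -84.0394 -586.0575   -0.0101    0.0025   -0.0041]
```

Call:
apply_moves(increments="0 -12 -48 0 0 0;0 -24 -96 0 0 0;0 -36 -144 0 0 0;0 -48 -192 0 0 0;0 -60 -240 0 0 0;0 -70 -288 0 0 0;0 -80 -336 0 0 0;0 -84 -384 0 0 0")

```text
clock: 1.7
tcp_pos: [0.4891, -0.1092, 0.2696]
tool_rot: [0.069, 1.571, 1.541]
contact_force: [1.1, -0.3, -0.3]
opening: -0.0004
```

Call:
apply_moves(increments="0 0 -50 0 0 0;0 0 -100 0 0 0;0 0 -150 0 0 0;0 0 -200 0 0 0;50 0 -200 0 0 0;100 0 -200 0 0 0;150 0 -200 0 0 0;150 0 -200 0 0 0")

```text
clock: 2.5
tcp_pos: [0.4669, -0.3044, 0.1143]
tool_rot: [0.964, 1.56, 2.435]
contact_force: [-0.1, 0.2, 0.1]
opening: 0.0002
```

```bash
python3 - <<'E'
from h import *
P,R,st=pose();print(P,R,st['joint_pos'],st['contact_force'])
hd=np.array([.4789,-.2481,.0]);print('contact ref',rel([*(hd-X*.02)[:2],.035],tool(0)), 'shut',rel([*(hd+X*(.066-.02))[:2],.035],tool(0)))
E
```

```text
[ 0.4669 -0.3044  0.1143] [[-0.0081 -0.995   0.0992]
 [ 0.0069  0.0992  0.995 ]
 [-0.9999  0.0088  0.0061]] [-0.6963  0.547   1.8375  0.0002  0.7678 -2.1679] [-0.1123  0.1982  0.1222]
contact ref [79.5131 -7.0724 36.7466 -0.0415  0.3496 -0.503 ] shut [ 79.9161  -7.0264 102.7429  -0.0415   0.3496  -0.503 ]
```

Call:
apply_moves(increments="40 -7 0 0 0 0;82 -7 0 0 0 0;82 -7 0 0 0 0;82 -7 20 0 0 0;82 -7 32 0 0 0;82 -7 42 0 0 0;82 -7 50 0 0 0;82 -7 50 0 0 0")

```text
clock: 3.3
tcp_pos: [0.4816, -0.2563, 0.0387]
tool_rot: [-1.931, 1.57, -0.459]
contact_force: [0.0, -0.5, -0.4]
opening: 0.0002
```

Call:
apply_moves(increments="0 0 8 0 0 0;0 0 16 0 0 0;0 0 24 0 0 0;0 0 30 0 0 0;0 0 36 0 0 0;0 0 40 0 0 0;0 0 44 0 0 0;0 0 44 0 0 0")

```text
clock: 4.1
tcp_pos: [0.4854, -0.2127, 0.0376]
tool_rot: [0.944, 1.57, 2.416]
contact_force: [-0.0, 0.3, -0.4]
opening: 0.0002
```

```bash
python3 - <<'E'
from h import *
P,R,st=pose();print(P,st['contact_force'])
hd=np.array([.4789,-.2481,.0]); print('shut',rel([*(hd+X*(.066-.02))[:2],.035],tool(0)))
E
```

```text
[ 0.4854 -0.2127  0.0376] [-0.0086  0.2558 -0.4144]
shut [ 2.5581  2.9582 10.1017  0.0077  0.027  -0.0372]
```

Call:
apply_moves(increments="0 0 3 0 0 0;0 0 5 0 0 0;0 0 7 0 0 0;0 0 9 0 0 0;0 0 10 0 0 0;0 0 11 0 0 0;0 0 12 0 0 0;0 0 12 0 0 0")

```text
clock: 4.9
tcp_pos: [0.4867, -0.2023, 0.0377]
tool_rot: [-2.743, 1.57, -1.27]
contact_force: [-3.7, -10.9, -1.2]
opening: 0.0005
```

```bash
python3 - <<'E'
from h import *
P,R,st=pose();print(P,st['contact_force'])
p,W=shot('side','s2.png')
cv2.imwrite('pics/s2c.png',cv2.resize(p[100:340,60:380,::-1],None,fx=2,fy=2))
E
```

```text
[ 0.4867 -0.2023  0.0377] [ -3.6767 -10.8727  -1.244 ]
```

View pics/s2c.png

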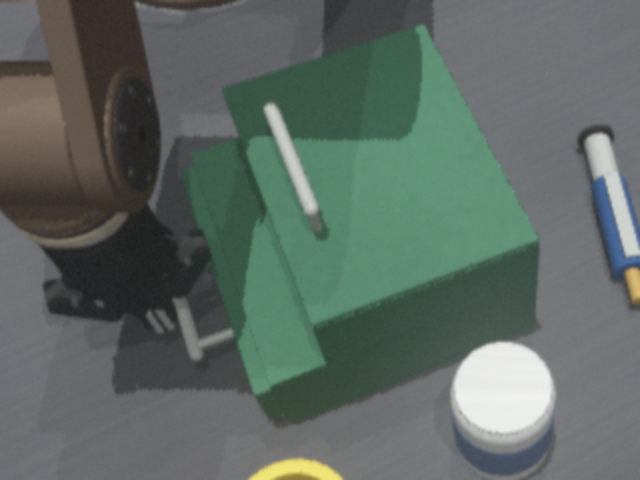

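The drawer face is flush and 11 N is being met at the stop. I press a little longer, then back off and rise.

Call:
apply_moves(increments="0 0 2 0 0 0;0 0 2 0 0 0;0 0 2 0 0 0;0 0 -20 0 0 0;0 0 -40 0 0 0;-40 0 -60 0 0 0;-90 0 -60 0 0 0;-140 0 -60 0 0 0")

```text
clock: 5.75
tcp_pos: [0.4802, -0.2613, 0.179]
tool_rot: [0.889, 1.569, 2.359]
contact_force: [0.9, -0.6, 0.8]
opening: -0.0001
```

Call:
apply_moves(increments="-40 0 0 0 0 0;-90 0 0 0 0 0;-90 0 30 0 0 0;-90 0 75 0 0 0;-90 0 120 0 0 0;-90 0 120 0 0 0;-90 0 120 0 0 0;-90 0 120 0 0 0", hand=60, grip_force=60)

```text
clock: 6.55
tcp_pos: [0.4927, -0.1422, 0.2677]
tool_rot: [-1.704, 1.571, -0.232]
contact_force: [0.3, -0.6, 0.6]
opening: 0.0599
```

```bash
python3 - <<'E'
from h import *
P,R,st=pose();print(P,st['contact_force'],st['opening'],st['joint_pos'])
p,W=shot('wrist','w1.png'); np.savez('w1.npz',p=p,W=W)
p,V=shot('top','t2.png')
for n,A in(('wrist',W),('top',V)):
    zz=A[...,2]; q=np.abs((A-handle(0))[...,:2]).max(-1)<.085
    m=q&(zz>.181)&(zz<.2)&(np.abs((A-handle(0))@X)<.03)
    Q=A[m]
    if len(Q)>20:
        c=Q.mean(0);e=np.linalg.eigh(np.cov(Q.T))[1][:,2];s=(Q-c)@e;print(n,len(Q),c+e*(s.max()+s.min())/2,np.ptp(s),e,Q[:,2].max(),'dX',(Q-handle(0)).mean(0)@X)
v,u=np.mgrid[:480,:640]; zz=V[...,2]
m=(zz>.042)&(zz<.06)&(np.abs(V[...,0]-.48)<.07)&(np.abs(V[...,1]+.22)<.06)&(p.min(-1)>110)
Q=V[m];print('drawer handle',len(Q),Q.mean(0),'out', -((Q.mean(0)-np.array([.5006,-.028,0]))@X)-.155)
print(rel([*handle(0)[:2],.168],tool(0)))
E
```

```text
[ 0.4927 -0.1422  0.2677] [ 0.3093 -0.595   0.579 ] 0.059920785133860864 [-0.4098  0.2923  1.781   0.      1.0682 -1.8814]
wrist 2478 [ 0.4955 -0.0604  0.19  ] 0.10967406076078184 [-0.9949  0.1012 -0.0032] 0.1935669169414581 dX -0.002966522191675681
top 612 [ 0.4977 -0.0577  0.191 ] 0.1097508278375493 [-0.995   0.0996 -0.0031] 0.19530108725723255 dX 1.856826059554915e-05
drawer handle 259 [ 0.4627 -0.1768  0.0514] out -0.0032130888737103847
[99.5329  3.4204 84.9862 -0.0898  0.0068 -0.0154]
```

View pics/t2.png

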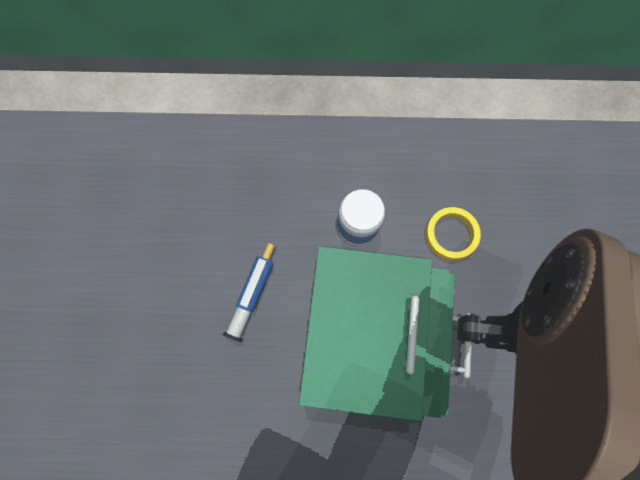

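View pics/w1.png

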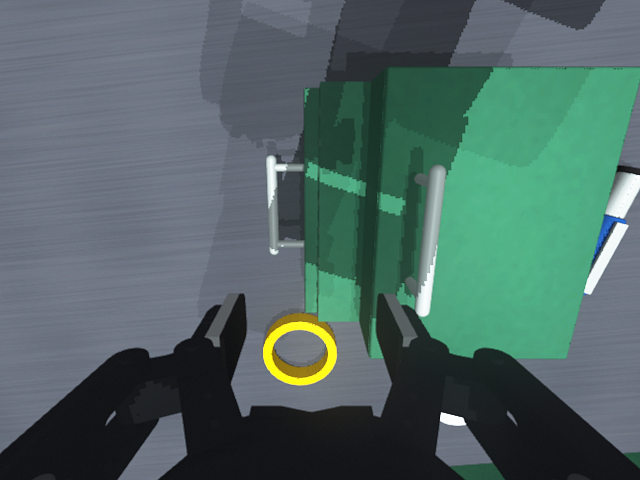

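The drawer is shut and the lid handle is re-measured to about 2 mm. Next I grasp it.

Call:
apply_moves(increments="0 2 42 0 0 0;20 2 84 0 0 0;60 2 84 0 0 0;80 2 84 0 0 0;92 2 84 0 0 0;99 2 84 0 0 0;99 2 84 0 0 0;99 2 84 0 0 0")

```text
clock: 7.45
tcp_pos: [0.4994, -0.0583, 0.1694]
tool_rot: [-1.634, 1.57, -0.163]
contact_force: [0.3, 0.2, -0.5]
opening: 0.06
```

Call:
apply_moves(increments="0 0 0 0 0 0;0 0 0 0 0 0;0 0 0 0 0 0;0 0 0 0 0 0;0 0 0 0 0 0;0 0 0 0 0 0;0 0 0 0 0 0;0 0 0 0 0 0", hand=0, grip_force=60)

```text
clock: 8.25
tcp_pos: [0.499, -0.0595, 0.1693]
tool_rot: [-2.841, 1.568, -1.369]
contact_force: [-4.0, -14.9, 3.9]
opening: 0.009
```

```bash
python3 - <<'E'
from h import *
P,R,st=pose();print(P,st['contact_force'],st['opening'],st['joint_pos'])
# arc rows: rigid rotation about the hinge, in tool axes, from the present pose
for a in range(0,44,4):
    Q=Ro.from_rotvec(np.radians(a)*np.cross(Z,X)*-1 if 0 else np.radians(a)*np.cross(Z,X)).as_matrix()
    print(a,(H+Q@(P-H)),rel(H+Q@(P-H),Q@R).round(1))
E
```

```text
[ 0.499  -0.0595  0.1693] [ -4.0204 -14.892    3.9499] 0.009017864166139464 [-0.2489  0.3991  1.9262 -0.0034  0.8151 -1.7189]
0 [ 0.499  -0.0595  0.1693] [0. 0. 0. 0. 0. 0.]
4 [ 0.4992 -0.0575  0.1798] [-10.5  -0.    2.   -0.    4.    0. ]
8 [ 0.4994 -0.0547  0.1902] [-20.9  -0.    4.7  -0.    8.    0. ]
12 [ 0.4998 -0.0513  0.2003] [-31.   -0.    8.2  -0.   12.    0. ]
16 [ 0.5002 -0.0471  0.2102] [-40.9  -0.   12.3  -0.   16.    0. ]
20 [ 0.5007 -0.0423  0.2197] [-50.5  -0.   17.1  -0.   20.    0. ]
24 [ 0.5012 -0.0368  0.2289] [-59.7  -0.1  22.6  -0.   24.    0. ]
28 [ 0.5018 -0.0307  0.2377] [-68.5  -0.1  28.7  -0.   28.    0. ]
32 [ 0.5025 -0.024   0.246 ] [-76.9  -0.1  35.4  -0.   32.    0. ]
36 [ 0.5032 -0.0168  0.2539] [-84.7  -0.1  42.7  -0.   36.    0. ]
40 [ 0.504  -0.009   0.2612] [-92.1  -0.1  50.5  -0.   40.    0. ]
```

Call:
apply_moves(increments="-3 0 -1 0 1 0;-8 0 0 0 3 0;-13 0 1 0 5 0;-18 0 2 0 7 0;-23 0 3 0 9 0;-28 0 5 0 11 0;-31 0 6 0 12 0;-31 0 6 0 12 0")

```text
clock: 9.05
tcp_pos: [0.4998, -0.0515, 0.2]
tool_rot: [-3.138, 1.361, -1.666]
contact_force: [1.9, -1.4, -2.1]
opening: 0.0087
```

```bash
cat > ang.py <<'E'
from h import *
P,R,st=pose();print(P,st['contact_force'],st['opening'],st['joint_pos'])
x=-R[:,0];print('tilt deg',np.degrees(np.arctan2(x@X,x@Z)))
g=P+.019*x-H;print('handle r',np.hypot(g@X,g@Z),'lid deg',np.degrees(np.arctan2(g@Z,-(g@X))-np.arctan2(.041,.15)))
E
python3 ang.py
```

```text
[ 0.4998 -0.0515  0.2   ] [ 1.8817 -1.4476 -2.0951] 0.008720066051358845 [-0.1281  0.3675  1.8929 -0.2704  0.8923 -1.4294]
tilt deg 12.007587862628423
handle r 0.15760940359204234 lid deg 12.333278898046618
```

Call:
apply_moves(increments="-5 0 1 0 2 0;-10 0 2 0 4 0;-16 0 3 0 6 0;-21 0 5 0 8 0;-26 0 6 0 10 0;-31 0 8 0 12 0;-36 0 10 0 14 0;-36 0 10 0 14 0")

```text
clock: 9.85
tcp_pos: [0.5015, -0.0342, 0.2327]
tool_rot: [3.142, 1.117, -1.669]
contact_force: [3.2, -0.2, -2.6]
opening: 0.0089
```

```bash
python3 ang.py
```

```text
[ 0.5015 -0.0342  0.2327] [ 3.1907 -0.1505 -2.6027] 0.008946442855917721 [ 0.0218  0.3692  1.8477 -0.5258  1.0479 -1.1557]
tilt deg 25.97504687305379
handle r 0.1574047882665381 lid deg 26.199676291095827
```

Call:
apply_moves(increments="-5 0 1 0 2 0;-10 0 2 0 4 0;-16 0 3 0 6 0;-21 0 5 0 8 0;-26 0 6 0 10 0;-31 0 8 0 12 0;-36 0 10 0 14 0;-36 0 10 0 14 0")

```text
clock: 10.65
tcp_pos: [0.504, -0.0094, 0.2603]
tool_rot: [3.141, 0.873, -1.669]
contact_force: [5.2, 1.5, -5.4]
opening: 0.0087
```

Call:
apply_moves(increments="0 0 0 0 0 0;0 0 0 0 0 0;0 0 0 0 0 0;0 0 0 0 0 0;0 0 0 0 0 0")

```text
clock: 11.15
tcp_pos: [0.5039, -0.0098, 0.2601]
tool_rot: [3.141, 0.875, -1.67]
contact_force: [5.8, 3.7, -9.8]
opening: 0.0088
```

```bash
python3 ang.py; python3 - <<'E'
from h import *
st=r.state();print(st['dq'])
p,W=shot('side','s3.png'); p2,V=shot('top','t3.png')
# lid plane from green points above bin
for p,A in((p,W),(p2,V)):
    q=A-H; m=(A[...,2]>.165)&(np.abs(q@np.cross(Z,X))<.1)&(q@X<.0)&(q@X>-.16)&(p[...,1]>p[...,0]*1.3)&(p[...,1]>p[...,2]*1.15)
    a=np.polyfit(-(q@X)[m],q[...,2][m],1);print(m.sum(),'lid angle',np.degrees(np.arctan(a[0])))
E
```

```text
[ 0.5039 -0.0098  0.2601] [ 5.8368  3.6644 -9.8442] 0.00884023096248355 [ 0.1641  0.4089  1.799  -0.7125  1.242  -0.9618]
tilt deg 39.84656608946017
handle r 0.157201361989969 lid deg 39.96702685097703
[-0.0001  0.0034 -0.0012  0.0007  0.0008 -0.0009]
6349 lid angle 39.64419949253422
9858 lid angle 39.49645747160558
```

View pics/s3.png

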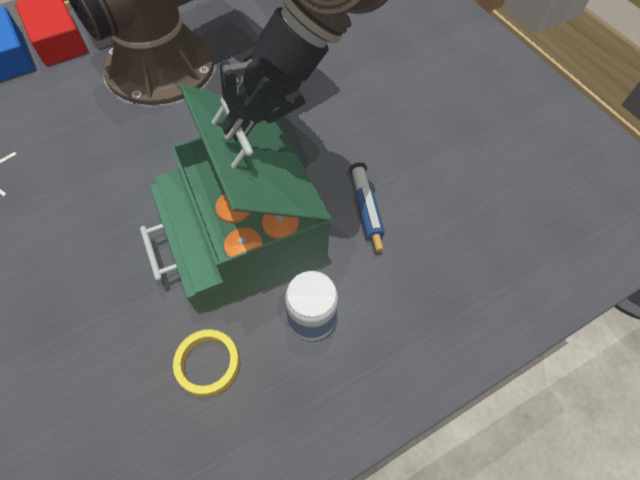

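The side view shows the lid open and gripped at (240,140), the drawer shut with its handle at (155,250), and the bystanders where they were. The lid angle measures about 39.6°, and the arm is still.

```bash
python3 -c "
from rig import r
print(r.finish_job())"
```

```text
the job is handed in; nothing more can be done
None
```

I pushed the drawer shut with closed fingers, then gripped the lid's bar handle and turned the lid about its hinge to about 40°. I handed the job in at about 11.3 s with the arm still holding it.

- **Lid:** the angle is 39.6° from the side camera, 39.5° from the top camera and 40.0° from the arm's pose. Joint speeds were at most 0.003 rad/s. The force on the gripper was about 12 N, with the fingers closed on the bar at 8.8 mm.
- **Drawer:** it met its stop with about 11 N of resistance. A later depth check put it at −3 mm, which is a measuring error of a few millimetres around fully shut.
- **Bystanders:** the grinder, tape and tin look unmoved in the last side picture; I did not measure their positions again.
- **Disagreement:** the two cameras differed by about 3 mm on where the lid handle was, and the fingers read about 2 mm less than the 11 mm bar. Neither affected the grip.

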